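# Slide the metal plate out over the end of the ledge

### The job

With the fingertips, push the flat metal plate along its ledge towards the lab jack until about a third of its length sticks out past that end of the ledge, and leave it lying straight and snug against the raised kerb along the back of the ledge. Only push it: it must stay flat on the ledge, never lifted or tipped, and the glass beaker, the bottle, and the rubber stopper are left where they stand.

Things in the scene. Friction and masses are not known exactly. Their poses are not given: they have to be found in the camera images.
- plate: Loose bare aluminium plate, 95 mm (its x) by 150 mm (its y) by 6 mm thick, about 0.23 kg, flat on the ledge; too wide for the gripper. Four dark dots near its corners are only drawn. Origin: centre of its underside; z up. It starts up to 0.12 rad askew, 14 to 25 mm short of the kerb, about half way along the ledge, its y roughly along ledge y.
- ledge: Fixed green shelf, 160 mm (x -80 to 80) by 340 mm (y -170 to 170), surface 70 mm above the bench, turned up to 0.25 rad. A kerb 12 mm thick, 15 mm above the surface, runs along its whole +x side (back, away from the robot), inner face at x = 68 mm: the plate against it has its centre at x = 20.5. Both ends open. Origin: on the bench under its middle; y along the ledge, z up.
- jack: Lab jack: low blue scissor stand, square platform 110 by 100 mm, fixed, wound down so its top is 50 mm above the bench, 20 mm below the ledge surface. It stands off one end of the ledge, 240 to 260 mm from the ledge's middle along ledge y, at the +y or -y end: the plate must stick out at this end, above it. Origin: centre of its underside.
- beaker: Loose empty glass beaker, 68 mm across, 75 mm high, on the bench just off the other end of the ledge. To be left alone. Origin: centre of its underside.
- bottle: Loose small amber bottle with black cap, 42 mm across, 85 mm high, on the bench between the robot and the ledge. To be left alone. Origin: centre of its underside.
- stopper: Loose black rubber stopper, 42 mm across at the top, 30 mm high, on the bench behind the kerb. To be left alone. Origin: centre of its underside.
Mind the look-alikes: they are no part of the job. What is meant by the jack is not brown, purple or red, and is the smaller of those in its own colour.

How it is judged:
At the end, for the whole second after the job is handed in: The plate lies at rest, flat on the ledge, with 35 to 65 mm of its 150 mm length past the jack end of the ledge, within 7 mm of the kerb and within 0.06 rad of parallel to it; beaker, bottle and stopper within 15 mm of where they stood (((y of jack in the frame of ledge above 0 m and y of plate in the frame of ledge between 0.13 and 0.16 m) or (y of jack in the frame of ledge below 0 m and y of plate in the frame of ledge between -0.16 and -0.13 m)) and x of plate in the frame of ledge above 0.0135 m and angle between the y axis of plate and the y axis of ledge, either way round below 0.06 rad and z of plate in the frame of ledge between 0.067 and 0.073 m and angle between plate's own z axis and vertical below 0.04 rad and linear speed of plate below 0.01 m/s and distance of each of beaker, bottle, stopper from where it was at the start of the episode below 0.015 m); the robot touches nothing.
It fails at once if the plate is lifted off the ledge (more than 8 mm) (z of plate in the frame of ledge above 0.078 m).
It fails at once if the plate falls off the ledge (z of plate in the frame of ledge below 0.06 m).
It fails at once if the plate is tipped (more than 0.12 rad) (angle between plate's own z axis and vertical above 0.12 rad).
It fails at once if beaker, bottle or stopper is pushed more than 15 mm or knocked over (distance of any of beaker, bottle, stopper from where it was at the start of the episode above 0.015 m or angle between any of beaker, bottle, stopper's own z axis and vertical above 0.3 rad).
It also fails if it takes over 72 s, if anything falls off the work surface, if the arm or the gripper's body presses on something with over 40 N, if the wrist force passes 120 N, or if a joint passes its speed limit or range.

### The arm

A 6-joint arm with a two-finger parallel gripper is mounted at the origin on the work surface. World frame = base frame: x ahead of the robot, y to its left, z up, the work surface at z = 0. Lengths are in m, angles in rad, forces in N, time in s.
With the tool pointing down it reaches from about 0.35 to 0.975 m from the base axis. Payload 4.9 kg.
Tool frame: the origin (TCP) lies midway between the tips of the shut fingers; the grasp point (between the pads) lies behind it (bot.grip_point_offset is the z of the grasp point in the tool frame, in m); z points along the fingers, y is the line along which they close (so a half turn about z gives the same grasp; the last joint's range is limited). The gripper opens to 85 mm and grips with 20 to 120 N. Pads are 22 mm wide; open, the fingers measure 114 mm over their backs; the gripper's body (76 mm by 85 mm) begins 54 mm behind the grasp point. The pads swing forward as they close: fully open they stand 13 mm farther back than shut.
Start: joints at [-1.459, 0.053, 1.613, -0, 1.476, -0.119], TCP at [0.143, -0.608, 0.231] pointing down, gripper open.
Joint ranges: [-3.01, 3.01], [-1.01, 2.22], [0.06, 2.58], [-1.02, 4.17], [0.09, 2.62], [-3.14, 3.14]. Speed limits (rad/s): [2.57, 2.57, 3.14, 3.14, 3.14, 3.14].

### API

Orientations are given as a 3x3 rotation matrix whose columns are the frame's x, y, z axes.
In Python, from workcell import bot gives the robot as it stands. The module is installed in compiled form; this text tells all that it offers.
- The arm moves only by the tool arm_command, never from a script. Its arguments are lists of equal length, an entry for each row: "travel": the shift along the tool's x, y, z in m, a list of three; "dr": the turn, a rotation vector about the tool's x, y, z in rad, a list of three; "jaw": the closure, from 0 (fully open) to 1 (shut). A call has 1 to 8 rows; each row shifts and turns the commanded pose from where the row before left it, along the tool's axes as they then stand; what a row does not reach is not made up. A row lasts 1/8 s, in which the tool goes at most 62.5 mm and 10.7 degrees, less where a joint would pass 70% of its speed; a pose out of reach is approached as far as the arm can. A call with a gripper value outside its range is refused whole. The fingers move at their own pace and stop on an object; "newtons" is the grip in N (left out, the last holds). Time passes only in rows, so rows that do not move let the fingers close. It gives the time, the measured TCP pose, the force, the opening and the grip force at its end, in the units of the state.
- bot.get_obs(): the state, without advancing time (a new reading comes with each control period).
- bot.grab_frame(name): name is "side" or "top"; returns (picture, depth): 400x640x3 uint8, blue, green, red; 400x640 float32, m along the optical axis (not along the pixel's ray), 0 where there is no reading.
- bot.camera_info(name): a dict with "K" (3x3 intrinsics, pixels), "dist" ([k1, k2, p1, p2, k3] as OpenCV has them; the pictures are not rectified), "world_from_camera" (4x4, takes a point from camera to world coordinates). Camera axes: x right, y up, looking along -z (the intrinsics and any distortion apply to the point x, -y, -z); pixel columns grow to the right and rows downward; lengths in m; the calibration is good to about 2 mm. A picture is of the moment at which its call begins. camera_info takes no time and is no camera call.
- bot.close_job(): hands the job in; it is judged then, once.
Trained networks look in the newest picture that a camera, given by its name, has taken for a name from the list of things; names that differ only in an ending like _2 or _b are one class to them, and where a whole thing is asked for, a point or a joint stands for the part that bears it (a point fixed in the world has none). Each returns a list of dicts, best first, with "p" (0 to 1); they miss things now and then, are a little off and sometimes report something else, mostly with a low value. They report only what shows in the picture. A call takes as long as a camera call. They do not tell look-alikes from the thing itself.
- bot.trace(camera, name): "mask" (400x640 bool, what is visible of it) and "location" ([column, row] in pixels, amid what is visible of it).
- bot.mark_of(camera, name): "location" ([column, row] in pixels: a listed point, or the origin of a listed thing).
The state is a dict: "time_s": time; "q": joint angles; "qvel": joint speeds; "tau": joint torques, N m; "position": TCP position; "orientation": TCP orientation; "force": force on the tool from outside, world axes, zero at the start; "ft_torque": the same for the moment, N m; "gripper_width": finger opening in m; "grasp_force": force on a finger pad.
Only numpy, scipy, OpenCV 4.12 (cv2) and the standard library are available. Lean on these libraries where they do the work, as an engineer would, in place of code of your own. Each camera call takes 0.05 s, during which the arm holds its last target. There are 200 camera calls.

## Working session

There is one attempt and no reset: what is moved stays moved. The work goes in short steps, Python scripts to look and compute and a tool call to move; the robot and the scene stay as the last step left them, time stands still between calls to the robot, and variables do not carry over. Pictures are saved under pics/ and viewed, at most 10 in all, crops included, and the job is handed in when it is done.

Besides the shell and the picture viewer there is one more tool, called by a JSON object that holds its "method" and its "body". arm_command: Moves the arm, as the interface text tells. Its arguments: {"type":"object","properties":{"travel":{"type":"array","items":{"type":"array","items":{"type":"number"}}},"dr":{"type":"array","items":{"type":"array","items":{"type":"number"}}},"jaw":{"type":"array","items":{"type":"number"}},"newtons":{"type":"number"}},"required":["travel","dr","jaw"]}

```bash
mkdir -p pics
cat > h.py <<'E'
import numpy as np, cv2
from workcell import bot
def pts(cam, depth, mask=None):
    ci=bot.camera_info(cam); K=np.array(ci["K"]); d=np.array(ci["dist"]); T=np.array(ci["world_from_camera"])
    m=depth>0
    if mask is not None: m&=mask
    r,c=np.nonzero(m); z=depth[r,c]
    u=cv2.undistortPoints(np.stack([c,r],1).astype(np.float64)[:,None],K,d)[:,0]
    P=np.stack([u[:,0]*z,-u[:,1]*z,-z],1)
    return P@T[:3,:3].T+T[:3,3], r,c
E
python3 - <<'E'
from h import *
for cam in("top","side"):
    im,d=bot.grab_frame(cam); cv2.imwrite(f"pics/{cam}0.png",im); np.save(f"{cam}0.npy",d)
    for n in("plate","ledge","jack","beaker","bottle","stopper"):
        for t in bot.trace(cam,n)[:4]:
            P,r,c=pts(cam,d,t["mask"])
            if len(P): 
                zz=P[:,2]; q=P[zz>np.percentile(zz,50)-.004]
                print(cam,n,round(t["p"],2),np.round(t["location"]),len(P),np.round(np.median(P,0),3),"lo",np.round(np.percentile(P,2,axis=0),3),"hi",np.round(np.percentile(P,98,axis=0),3))
    print(np.round(bot.camera_info(cam)["world_from_camera"],2).tolist())
print(bot.get_obs(), bot.grip_point_offset)
E
```

```text
top plate 0.89 [293. 214.] 1878 [ 0.574 -0.056  0.075] lo [ 0.531 -0.127  0.071] hi [0.621 0.013 0.08 ]
top ledge 0.26 [292. 215.] 2068 [ 0.573 -0.056  0.075] lo [ 0.526 -0.127  0.07 ] hi [0.621 0.016 0.08 ]
top jack 0.88 [403. 282.] 1634 [ 0.398 -0.358  0.05 ] lo [ 0.324 -0.407  0.007] hi [ 0.453 -0.313  0.055]
top jack 0.81 [445. 178.] 3028 [ 0.667 -0.478  0.065] lo [ 0.571 -0.55   0.004] hi [ 0.746 -0.418  0.07 ]
top jack 0.64 [379. 214.] 1629 [ 0.581 -0.291  0.049] lo [ 0.511 -0.339  0.004] hi [ 0.64  -0.243  0.054]
top jack 0.64 [496. 276.] 3078 [ 0.411 -0.583  0.064] lo [ 0.315 -0.653  0.003] hi [ 0.488 -0.521  0.069]
top beaker 0.69 [194. 213.] 629 [0.589 0.22  0.031] lo [ 0.557  0.18  -0.   ] hi [0.616 0.243 0.077]
top beaker 0.18 [381. 213.] 1634 [ 0.581 -0.291  0.049] lo [ 0.511 -0.341  0.003] hi [ 0.638 -0.243  0.054]
top bottle 0.5 [300. 274.] 206 [ 0.416 -0.078  0.059] lo [ 0.398 -0.094 -0.001] hi [ 0.435 -0.057  0.088]
top stopper 0.65 [300. 173.] 167 [ 0.713 -0.082  0.029] lo [ 0.694 -0.099  0.017] hi [ 0.731 -0.064  0.034]
[[-0.01, 0.99, -0.16, 0.4], [-1.0, -0.01, -0.
[... 1244 characters left out ...]
7e-01]), 'qvel': array([-2.65884012e-04,  1.43010214e-03, -9.54616565e-05, -8.27375704e-05,
        6.96802419e-04,  6.79660844e-04]), 'tau': array([-2.98494087e-04, -3.93551695e+01, -3.70369720e+01, -1.42344306e-04,
        3.28349788e-04,  1.00451572e-05]), 'position': array([ 0.14295973, -0.60842574,  0.23134714]), 'orientation': array([[ 9.73489049e-01,  2.28733624e-01, -1.27895700e-05],
       [ 2.28733623e-01, -9.73489048e-01, -6.11678320e-05],
       [-2.64416462e-05,  5.66208099e-05, -9.99999998e-01]]), 'force': array([-0.4614955 ,  0.44785627,  0.60660867]), 'ft_torque': array([-0.0168867 , -0.01619526, -0.01118257]), 'grasp_force': 0.0, 'gripper_width': 0.08566462508718695} -0.0187
```

View pics/top0.png

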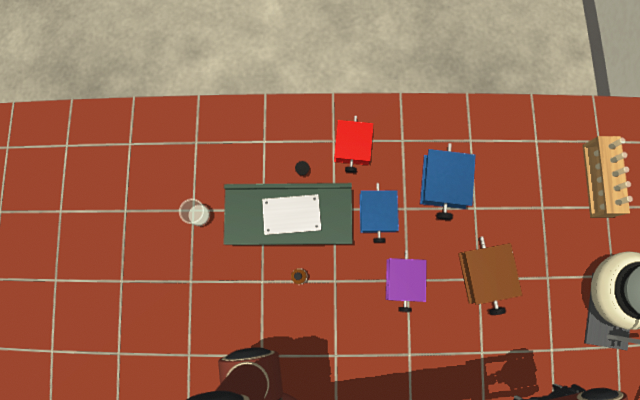

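View pics/side0.png

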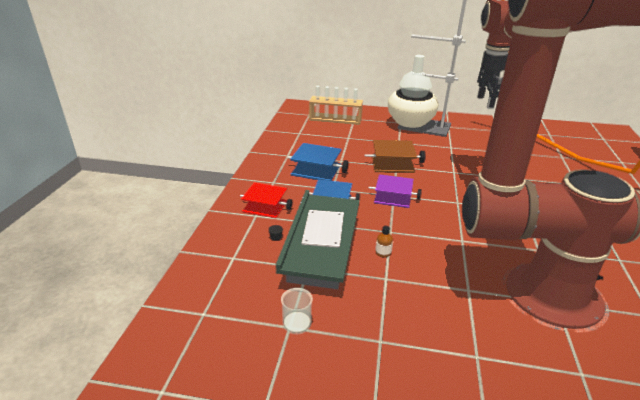

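The top picture shows the plate at about (292,214) on the green ledge. The kerb runs along the upper side (row 186), and the small blue jack is at (379,212), off the −y end. The beaker is at (194,212), the stopper at (302,169) and the bottle at (300,276). The side picture agrees. Next I'll fit the ledge and plate poses.

```bash
cat >> h.py <<'E'
def rect(P):
    (cx,cy),(a,b),ang=cv2.minAreaRect((P[:,:2]*1000).astype(np.float32))
    ang=np.radians(ang)
    if a>b: a,b,ang=b,a,ang+np.pi/2
    yaw=(ang+np.pi/2)%np.pi-np.pi/2   # direction of short side = local x
    return np.array([cx,cy])/1000,a,b,yaw
def plate(cam,im,d,verbose=True):
    # sub-pixel: white mask, project onto plane z=.076
    ci=bot.camera_info(cam); K=np.array(ci["K"]); T=np.array(ci["world_from_camera"])
    t=bot.trace(cam,"plate")
    m=t[0]["mask"]; m=cv2.dilate(m.astype(np.uint8),np.ones((7,7)))>0
    w=((im.min(2)>120)&m).astype(np.uint8)
    cs=max(cv2.findContours(w,cv2.RETR_EXTERNAL,cv2.CHAIN_APPROX_NONE)[0],key=cv2.contourArea).astype(np.float64)
    return onplane(cam,cs[:,0],.076),t[0]["p"]
def onplane(cam,px,z):
    ci=bot.camera_info(cam); K=np.array(ci["K"]); T=np.array(ci["world_from_camera"])
    u=cv2.undistortPoints(np.asarray(px,float).reshape(-1,1,2),K,np.array(ci["dist"]))[:,0]
    r=np.stack([u[:,0],-u[:,1],-np.ones(len(u))],1)@T[:3,:3].T
    return T[:3,3]+r*((z-T[2,3])/r[:,2])[:,None]
E
python3 - <<'E'
from h import *
for cam in("top","side"):
    im,d=bot.grab_frame(cam)
    P,r,c=pts(cam,d)
    s=(P[:,2]>.06)&(P[:,2]<.1)&(abs(P[:,0]-.58)<.12)&(P[:,1]>-.235)&(P[:,1]<.17)
    print(cam,"ledge",rect(P[s]))
    Q=P[s]; k=Q[(Q[:,2]>.082)]
    print("kerb",len(k),np.polyfit(k[:,1],k[:,0],1),k[:,1].min(),k[:,1].max(),"zk",np.median(k[:,2]))
    for lo in np.arange(-.22,.14,.06):
        kk=k[(k[:,1]>lo)&(k[:,1]<lo+.06)]; 
        if len(kk): print(np.round([lo,kk[:,0].min(),kk[:,0].max()],4))
    C,p=plate(cam,im,d); print("plate",p,rect(C))
E
```

```text
top ledge (array([ 0.5768233 , -0.04513445]), 160.73321533203125, 342.219970703125, np.float64(-0.0023969781391262046))
kerb 520 [0.00275037 0.64989763] -0.21504105476168006 0.12305542956826185 zk 0.08473056072133867
[-0.22    0.6449  0.6569]
[-0.16    0.5427  0.6549]
[-0.1     0.5745  0.6554]
[-0.04    0.5884  0.6559]
[0.02   0.6438 0.6566]
[0.08  0.645 0.657]
plate 0.68 (array([ 0.5759425 , -0.05569334]), 97.12913513183594, 150.1334991455078, np.float64(0.07367681761023293))
side ledge (array([ 0.57976093, -0.04486758]), 163.16348266601562, 347.11810302734375, np.float64(0.0023682565709477466))
kerb 382 [-0.00138773  0.65416107] -0.21438975341748057 0.12681571444944228 zk 0.08605859592271348
[-0.22    0.6484  0.6608]
[-0.16    0.6486  0.6616]
[-0.1     0.6487  0.6609]
[-0.04    0.6479  0.6607]
[0.02   0.648  0.6604]
[0.08   0.648  0.6604]
plate 0.71 (array([ 0.57772729, -0.05431126]), 97.61190032958984, 157.7001953125, np.float64(0.07620611324364357))
```

{"method": "arm_command", "body": {"travel": [[0,0,0],[0,0,0],[0.0285,-0.046,0],[0.0285,-0.046,0],[0.0285,-0.046,0],[0.0285,-0.046,0],[0.0285,-0.046,0],[0.0285,-0.046,0]], "dr": [[0,0,0.1155],[0,0,0.1155],[0,0,0],[0,0,0],[0,0,0],[0,0,0],[0,0,0],[0,0,0]], "jaw": [0,0,0,0,0,0,0,0]}}

```text
time_s: 1.9
position: [0.3147, -0.3309, 0.2315]
orientation: [[1.0, -0.001, 0.001], [-0.001, -1.0, -0.001], [0.001, 0.001, -1.0]]
force: [1.8, -0.4, -0.0]
gripper_width: 0.0856
grasp_force: 0.0
```

{"method": "arm_command", "body": {"travel": [[0.0285,-0.046,0],[0.0285,-0.046,0],[0.0285,-0.046,0],[0.0285,-0.046,0],[0.0285,-0.046,0],[0.0285,-0.046,0],[0,0,0.03],[0,0,0.03]], "dr": [[0,0,0],[0,0,0],[0,0,0],[0,0,0],[0,0,0],[0,0,0],[0,0,0],[0,0,0]], "jaw": [0,0,0,0,0,0,0,0]}}

```text
time_s: 2.9
position: [0.4857, -0.0556, 0.1711]
orientation: [[1.0, 0.002, 0.001], [0.002, -1.0, -0.0], [0.001, 0.0, -1.0]]
force: [0.4, -0.6, -0.7]
gripper_width: 0.0853
grasp_force: 0.0
```

{"method": "arm_command", "body": {"travel": [[0,0,0.03],[0,0,0.03],[0,0,0.03],[0,0,0.015],[0,0,0.005],[0,0,0]], "dr": [[0,0,0],[0,0,0],[0,0,0],[0,0,0],[0,0,0],[0,0,0]], "jaw": [0,0,0,0,0,0]}}

```text
time_s: 3.65
position: [0.4856, -0.0566, 0.062]
orientation: [[1.0, -0.0, 0.001], [-0.0, -1.0, -0.0], [0.001, 0.0, -1.0]]
force: [0.3, -0.6, 0.1]
gripper_width: 0.0854
grasp_force: 0.0
```

Run:
```python
from h import *
im,d=bot.grab_frame("side"); cv2.imwrite("pics/side1.png",cv2.resize(im[150:320,220:460],None,fx=3.3,fy=3.3))
P,r,c=pts("side",d)
s=(abs(P[:,0]-.486)<.03)&(abs(P[:,1]+.055)<.075)&(P[:,2]>.03)&(P[:,2]<.13)
Q=P[s]; 
for lo in np.arange(-.13,.02,.015):
    k=Q[(Q[:,1]>=lo)&(Q[:,1]<lo+.015)]
    if len(k): print(round(lo,3),len(k),np.round(k.min(0),4),np.round(k.max(0),4))
```

```text
-0.115 5 [ 0.5012 -0.1116  0.0611] [ 0.5157 -0.104   0.0727]
-0.1 9 [ 0.5106 -0.0998  0.0678] [ 0.516  -0.0854  0.0728]
-0.085 9 [ 0.5089 -0.0831  0.0699] [ 0.5153 -0.0719  0.0739]
-0.07 10 [ 0.5092 -0.0691  0.068 ] [ 0.5159 -0.057   0.0733]
-0.055 15 [ 0.5045 -0.0547  0.07  ] [ 0.5152 -0.0402  0.0731]
-0.04 18 [ 0.5005 -0.0394  0.0698] [ 0.5142 -0.0262  0.0745]
-0.025 41 [ 0.4743 -0.0246  0.0575] [ 0.5154 -0.01    0.1255]
-0.01 120 [ 0.4728 -0.0099  0.0571] [0.5155 0.0046 0.1299]
0.005 51 [0.4738 0.0058 0.0671] [0.516  0.0199 0.1295]
```

View pics/side1.png

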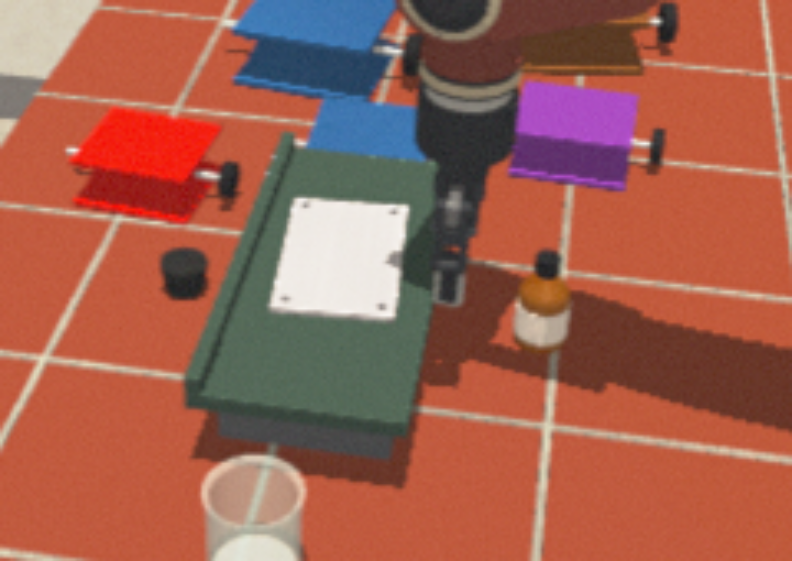

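The crop shows the open gripper's near finger at the ledge's front edge (about (448,285)). The plate is untouched, and the bottle at (543,310) is well clear. I'll read off the fingertip height.

Run:
```python
from h import *
im,d=bot.grab_frame("side")
P,r,c=pts("side",d)
s=(P[:,0]>.46)&(P[:,0]<.497)&(abs(P[:,1]+.055)<.075)&(P[:,2]>.03)&(P[:,2]<.13)
Q=P[s]
for z in np.arange(.05,.1,.004):
    k=Q[(Q[:,2]>=z)&(Q[:,2]<z+.004)]
    if len(k): print(round(z,3),len(k),np.round(k.min(0)[:2],4),np.round(k.max(0)[:2],4))
```

```text
0.074 1 [ 0.4803 -0.0074] [ 0.4803 -0.0074]
0.078 7 [ 0.4781 -0.009 ] [ 0.4957 -0.0043]
0.082 7 [ 0.4758 -0.009 ] [ 0.4959 -0.0033]
0.086 13 [ 0.4759 -0.0095] [0.4959 0.001 ]
0.09 9 [ 0.4764 -0.0075] [ 0.4962 -0.0007]
0.094 13 [ 0.4767 -0.0096] [0.4968 0.0026]
0.098 10 [ 0.4767 -0.1006] [0.4946 0.0013]
```

{"method": "arm_command", "body": {"travel": [[0,0,0.002],[0.01,0,0],[0.01,0,0],[0.006,0,0],[0.006,0,0],[0.006,0,0],[0.006,0,0],[0.005,0,0]], "dr": [[0,0,0],[0,0,0],[0,0,0],[0,0,0],[0,0,0],[0,0,0],[0,0,0],[0,0,0]], "jaw": [0,0,0,0,0,0,0,0]}}

```text
time_s: 4.75
position: [0.5343, -0.0566, 0.0591]
orientation: [[1.0, -0.0, -0.0], [-0.0, -1.0, -0.0], [-0.0, 0.0, -1.0]]
force: [-1.2, 0.2, -0.1]
gripper_width: 0.0852
grasp_force: 0.6
```

{"method": "arm_command", "body": {"travel": [[0.002,0,0],[0.001,0,0],[0.001,0,0]], "dr": [[0,0,0],[0,0,0],[0,0,0]], "jaw": [0,0,0]}}

```text
time_s: 5.12
position: [0.538, -0.0565, 0.0592]
orientation: [[1.0, -0.0, -0.0], [-0.0, -1.0, -0.0], [-0.0, 0.0, -1.0]]
force: [-1.3, 0.4, -0.5]
gripper_width: 0.0851
grasp_force: 0.5
```

Run:
```python
from h import *
for cam in("top","side"):
    im,d=bot.grab_frame(cam)
    if cam=="side": cv2.imwrite("pics/side2.png",cv2.resize(im[150:320,220:460],None,fx=3.3,fy=3.3))
    C,p=plate(cam,im,d); print("plate",p,rect(C))
```

```text
plate 0.72 (array([ 0.59743201, -0.06301644]), 91.23419189453125, 138.9864044189453, np.float64(-0.009220795800235493))
plate 0.59 (array([ 0.59913171, -0.05793029]), 96.9454574584961, 157.705322265625, np.float64(0.00831250754555879))
```

View pics/side2.png

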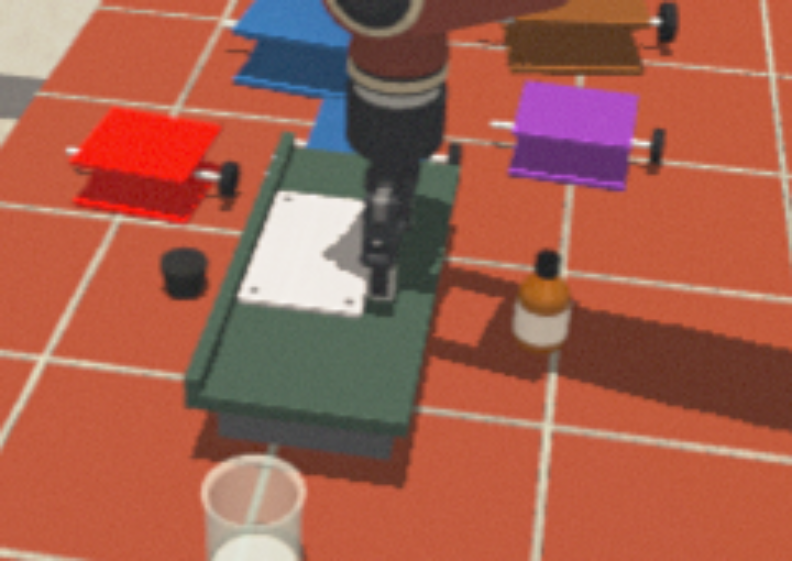

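The plate is straight now, about 2–4 mm from the kerb. I'll push the last bit gently and watch the force.

{"method": "arm_command", "body": {"travel": [[0.001,0,0],[0.001,0,0]], "dr": [[0,0,0],[0,0,0]], "jaw": [0,0]}}

```text
time_s: 5.58
position: [0.5399, -0.0565, 0.0593]
orientation: [[1.0, -0.0, -0.001], [-0.0, -1.0, -0.0], [-0.001, 0.0, -1.0]]
force: [-4.2, -0.6, 0.9]
gripper_width: 0.0852
grasp_force: 1.8
```

{"method": "arm_command", "body": {"travel": [[0.001,0,0],[0.001,0,0]], "dr": [[0,0,0],[0,0,0]], "jaw": [0,0]}}

```text
time_s: 5.82
position: [0.5401, -0.0565, 0.0591]
orientation: [[1.0, 0.0, -0.006], [0.0, -1.0, 0.0], [-0.006, -0.0, -1.0]]
force: [-10.8, -1.1, 6.7]
gripper_width: 0.0853
grasp_force: 5.7
```

{"method": "arm_command", "body": {"travel": [[-0.02,0,0],[0,0,-0.045],[0,0,-0.045],[0.026,-0.037,0],[0.026,-0.037,0],[0.026,-0.038,0],[0,0,0.03],[0,0,0.02]], "dr": [[0,0,0],[0,0,0],[0,0,0],[0,0,0],[0,0,0],[0,0,0],[0,0,0],[0,0,0]], "jaw": [0,0,0,1,1,1,1,1]}}

```text
time_s: 6.82
position: [0.6002, 0.056, 0.0981]
orientation: [[1.0, 0.001, -0.0], [0.001, -1.0, 0.0], [-0.0, -0.0, -1.0]]
force: [-0.3, 0.5, 0.7]
gripper_width: 0.0
grasp_force: 0.0
```

Run:
```python
from h import *
for cam in("top","side"):
    im,d=bot.grab_frame(cam)
    C,p=plate(cam,im,d); print("plate",p,rect(C))
o=bot.get_obs();print(o["position"],o["gripper_width"])
```

```text
plate 0.88 (array([ 0.59877911, -0.05894695]), 94.06396484375, 147.15748596191406, np.float64(-0.009302022213483419))
plate 0.79 (array([ 0.58203839, -0.05833305]), 61.82020568847656, 156.81314086914062, np.float64(-0.003254516010131603))
[0.59989662 0.05507873 0.09908363] 1.3719144226712626e-05
```

{"method": "arm_command", "body": {"travel": [[0,0,0.015],[0,0,0.01],[0,0,0],[0,0.015,0],[0,0.008,0],[0,0.008,0],[0,0.008,0],[0,0.008,0]], "dr": [[0,0,0],[0,0,0],[0,0,0],[0,0,0],[0,0,0],[0,0,0],[0,0,0],[0,0,0]], "jaw": [1,1,1,1,1,1,1,1]}}

```text
time_s: 8.02
position: [0.6003, 0.0083, 0.0747]
orientation: [[1.0, -0.0, 0.001], [-0.0, -1.0, 0.001], [0.001, -0.001, -1.0]]
force: [1.3, 1.7, 1.7]
gripper_width: 0.0
grasp_force: 1.2
```

Run:
```python
from h import *
for cam in("top","side"):
    im,d=bot.grab_frame(cam)
    if cam=="side": cv2.imwrite("pics/side3.png",cv2.resize(im[150:320,220:460],None,fx=3.3,fy=3.3))
    C,p=plate(cam,im,d); print("plate",p,rect(C))
```

```text
plate 0.75 (array([ 0.5985354 , -0.08961575]), 94.02598571777344, 117.31507110595703, np.float64(-0.008584699773869886))
plate 0.83 (array([ 0.5731875 , -0.07469099]), 56.858768463134766, 159.13177490234375, np.float64(0.0928897189190403))
```

View pics/side3.png

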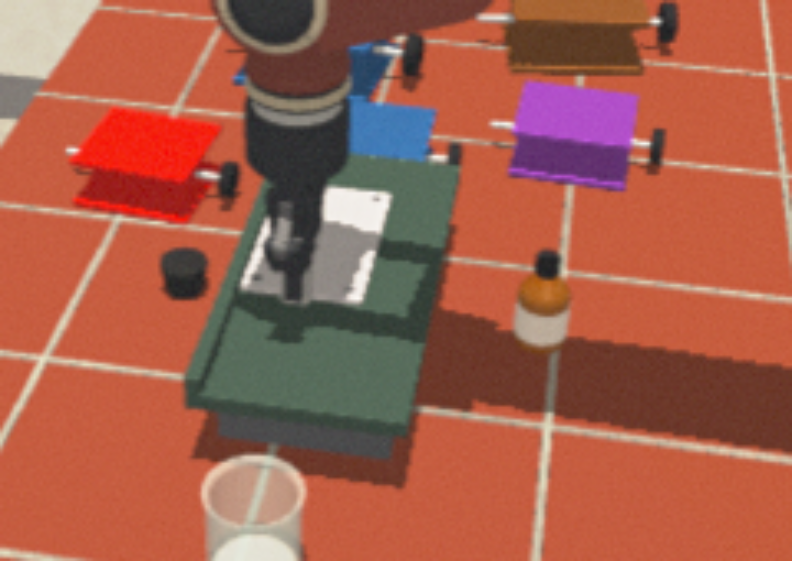

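The plate is moving with the finger (its −y edge went from −0.132 to −0.148). The fingertip is a little high on the edge, so I'll back off, lower it 2 mm and carry on.

{"method": "arm_command", "body": {"travel": [[0,-0.004,0],[0,0,0.002],[0,0.006,0],[0,0.008,0],[0,0.008,0],[0,0.008,0],[0,0.008,0],[0,0.008,0]], "dr": [[0,0,0],[0,0,0],[0,0,0],[0,0,0],[0,0,0],[0,0,0],[0,0,0],[0,0,0]], "jaw": [1,1,1,1,1,1,1,1]}}

```text
time_s: 9.22
position: [0.6, -0.0341, 0.0723]
orientation: [[1.0, -0.0, -0.0], [-0.0, -1.0, 0.0], [-0.0, -0.0, -1.0]]
force: [-1.4, 0.6, -0.5]
gripper_width: 0.0001
grasp_force: 0.6
```

{"method": "arm_command", "body": {"travel": [[0,0.008,0],[0,0.008,0],[0,0.008,0],[0,0.008,0],[0,0.008,0],[0,0.008,0],[0,0.006,0],[0,0,0]], "dr": [[0,0,0],[0,0,0],[0,0,0],[0,0,0],[0,0,0],[0,0,0],[0,0,0],[0,0,0]], "jaw": [1,1,1,1,1,1,1,1]}}

```text
time_s: 10.22
position: [0.6005, -0.0883, 0.0726]
orientation: [[1.0, -0.001, 0.001], [-0.001, -1.0, -0.001], [0.001, 0.001, -1.0]]
force: [0.4, -0.1, 0.5]
gripper_width: -0.0
grasp_force: 0.0
```

Run:
```python
from h import *
for cam in("top","side"):
    im,d=bot.grab_frame(cam)
    cv2.imwrite(f"pics/{cam}4.png",cv2.resize(im[150:320,220:460],None,fx=3.3,fy=3.3))
    C,p=plate(cam,im,d); print("plate",p,rect(C),C.min(0),C.max(0))
```

```text
plate 0.56 (array([ 0.5977309 , -0.18267424]), 93.98028564453125, 126.72471618652344, np.float64(-0.008549146573317401)) [ 0.55020423 -0.24590575  0.076     ] [ 0.64491933 -0.11893239  0.076     ]
plate 0.62 (array([ 0.57357813, -0.1694462 ]), 54.427330017089844, 160.22314453125, np.float64(0.09675283381728206)) [ 0.55106599 -0.24880154  0.076     ] [ 0.60759684 -0.09003647  0.076     ]
```

View pics/top4.png

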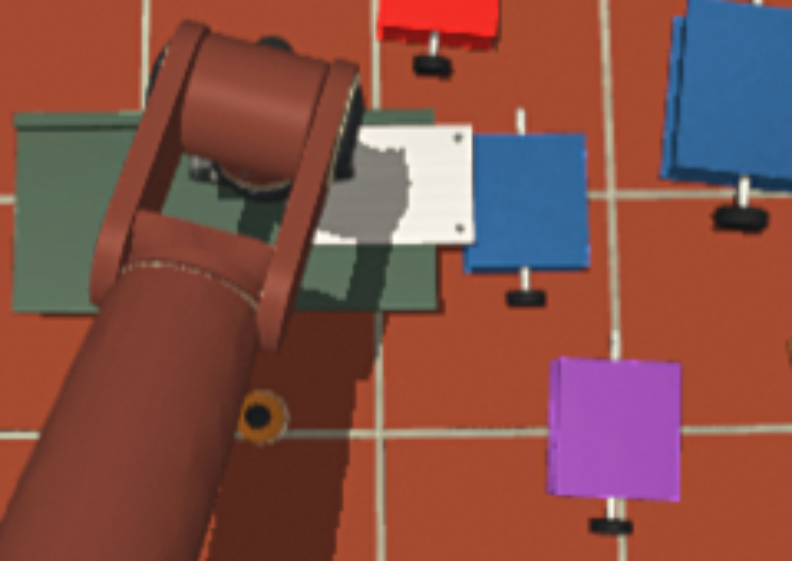

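The top crop shows the plate snug along the kerb, with its end at column 474 and the ledge end at column 437. That's about 31 mm of overhang, so I need about 18 mm more.

{"method": "arm_command", "body": {"travel": [[0,0.006,0],[0,0.006,0],[0,0.006,0],[0,0,0],[0,-0.02,0],[0,-0.03,0],[0,0,-0.05],[0,-0.05,-0.05]], "dr": [[0,0,0],[0,0,0],[0,0,0],[0,0,0],[0,0,0],[0,0,0],[0,0,0],[0,0,0]], "jaw": [1,1,1,1,1,1,1,1]}}

```text
time_s: 11.42
position: [0.5998, -0.0111, 0.1673]
orientation: [[1.0, -0.003, -0.001], [-0.003, -1.0, -0.001], [-0.001, 0.001, -1.0]]
force: [0.7, 0.2, -0.4]
gripper_width: 0.0002
grasp_force: 0.0
```

{"method": "arm_command", "body": {"travel": [[0,-0.06,0],[0,-0.06,0],[0,-0.06,0],[0,0,0]], "dr": [[0,0,0],[0,0,0],[0,0,0],[0,0,0]], "jaw": [1,1,1,1]}}

```text
time_s: 11.92
position: [0.5989, 0.1734, 0.1663]
orientation: [[1.0, 0.006, -0.0], [0.006, -1.0, 0.001], [-0.0, -0.001, -1.0]]
force: [-0.7, -0.7, 0.7]
gripper_width: 0.0001
grasp_force: 0.0
```

Run:
```python
from h import *
for cam in("top","side"):
    im,d=bot.grab_frame(cam)
    if cam=="top": cv2.imwrite("pics/top5.png",cv2.resize(im[150:320,180:420],None,fx=3.3,fy=3.3))
    C,p=plate(cam,im,d); print("plate",p,rect(C),C.min(0),C.max(0))
    for n in("beaker","bottle","stopper"):
        for t in bot.trace(cam,n)[:1]:
            P,r,c=pts(cam,d,t["mask"]); print(cam,n,np.round(np.percentile(P,2,axis=0),3),np.round(np.percentile(P,98,axis=0),3))
print(bot.get_obs()["position"])
```

```text
plate 0.66 (array([ 0.5976709 , -0.18827078]), 93.99978637695312, 149.25091552734375, np.float64(-0.008345015275763146)) [ 0.55006213 -0.26328586  0.076     ] [ 0.64529185 -0.11367009  0.076     ]
top beaker [ 0.557  0.18  -0.   ] [0.612 0.225 0.076]
top bottle [ 0.395 -0.093  0.041] [ 0.435 -0.057  0.087]
top stopper [ 0.695 -0.099  0.002] [ 0.732 -0.063  0.034]
plate 0.77 (array([ 0.59800513, -0.18736005]), 94.3565444946289, 160.1294708251953, np.float64(-0.001410942745524224)) [ 0.55075436 -0.26748035  0.076     ] [ 0.64508123 -0.10729199  0.076     ]
side beaker [0.559 0.183 0.003] [0.619 0.246 0.077]
side bottle [ 0.395 -0.141  0.002] [ 0.434 -0.051  0.086]
side stopper [ 0.7   -0.093  0.002] [ 0.733 -0.058  0.034]
[0.6002727  0.16781926 0.16653381]
```

View pics/top5.png

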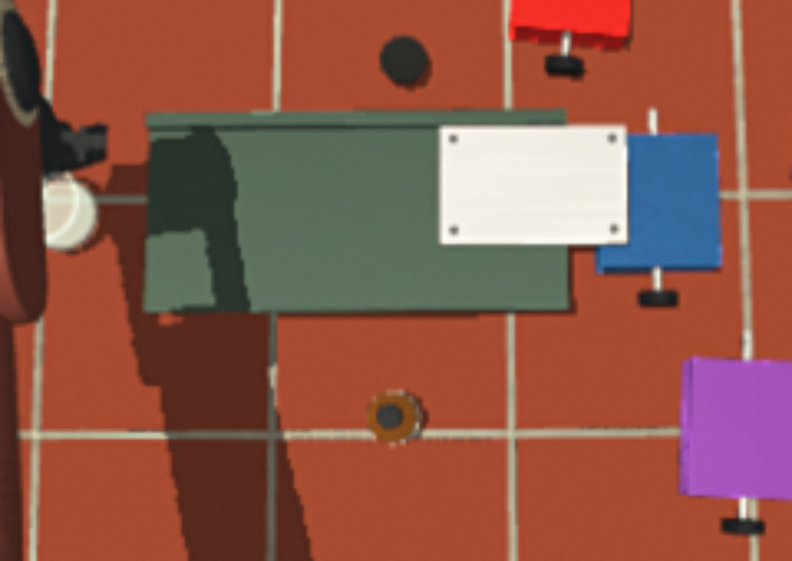

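The crop shows the plate (440–628, 127–243) flush and straight against the kerb, with about 48 mm past the ledge end at column 567. The beaker, bottle and stopper haven't moved, and the arm is clear, so I'll hand it in.

```bash
python3 -c "
from workcell import bot
print(bot.close_job())"
```

```text
the job is handed in; nothing more can be done
None
```

I pushed the plate until about 48 mm of it stuck out past the jack end of the ledge, lying straight and flush against the kerb with the beaker, bottle and stopper where they stood; the job is handed in, but no verdict came back.

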